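# Isolate and lock out a control panel, then pull its fuse caps

## Robot

A 6-joint arm with a two-finger parallel gripper is mounted at the origin on the work surface. World frame = base frame: x ahead of the robot, y to its left, z up, the work surface at z = 0. Lengths are in mm, angles in rad, forces in N, time in s.
With the tool pointing down it reaches from about 350 to 775 mm from the base axis. Payload 7.3 kg.
Tool frame: the origin (TCP) lies on the centre line of the jaws, within the pads' length; the fingertips stand 11 mm ahead of it and the grasp point (between the pads) lies 8 mm behind it; z points along the fingers, y is the line along which they close (so a half turn about z gives the same grasp; the last joint's range is limited). The gripper opens to 92 mm and grips with 3 to 60 N. Pads are 19 mm wide; open, the fingers measure 130 mm over their backs; the gripper's body (75 mm by 190 mm) begins 47 mm behind the grasp point.
Start: joints at [1.19, 0.342, 1.524, -0, 1.275, -0.146], TCP at [122.124, 510.617, 237.741] pointing down, gripper open.
Joint ranges: [-2.53, 2.53], [-0.77, 2.02], [0.04, 2.7], [-1, 4.14], [0.28, 2.66], [-3.11, 3.11]. Speed limits (rad/s): [2.57, 2.57, 3.14, 3.14, 3.14, 3.14].

## Interface

Orientations are given as [roll, pitch, yaw] about the fixed x, y, z axes, in that order (R = Rz(yaw) Ry(pitch) Rx(roll)).
In Python, from plant import bot gives the robot as it stands.
- The arm moves only by the tool step_arm, never from a script. Its argument "deltas" is a list of rows, each a list of 5 numbers: the opening, from 0 (shut) to 1 (fully open), then the shift along the tool's x, y, z each as a share of 0.5 m, from -1 to 1, then the turn about the tool's z as a share of pi/2 rad, from -1 to 1. In form: [[claw, x, y, z, turn], ...]. A call has 1 to 8 rows; each row shifts and turns the commanded pose from where the row before left it, along the tool's axes as they then stand; what a row does not reach is not made up. A row lasts 1/10 s, in which the tool goes at most 50 mm and 8.59 degrees, less where a joint would pass 70% of its speed; a pose out of reach is approached as far as the arm can. A call with a number of a shift or a turn outside -1 to 1 is refused whole. A call with a gripper value outside its range is refused whole. The fingers move at their own pace and stop on an object; the grip force is fixed at half the most. Time passes only in rows, so rows that do not move let the fingers close. It gives the time, the measured TCP pose, the force, the opening and the grip force at its end, in the units of the state.
- bot.get_obs(): the state, without advancing time (a new reading comes with each control period).
- bot.capture(name): name is "side" or "top"; returns (picture, depth): 384x512x3 uint8, red, green, blue; 384x512 float32, mm along the optical axis (not along the pixel's ray), 0 where there is no reading.
- bot.camera_params(name): a dict with "fov_y" (degrees; the focal length in pixels is half the picture's height over the tangent of half this angle, whatever the lens; pixels are square), "cx", "cy" (the principal point, pixels), "rvec" (rotation vector, rad) and "tvec" (3), from world to camera coordinates, as OpenCV has them. Camera axes: x right, y down, z forward; pixel columns grow to the right and rows downward; lengths in mm; the calibration is good to about 2 mm. A picture is of the moment at which its call begins. camera_params takes no time and is no camera call.
- bot.close_job(): hands the job in; it is judged then, once.
The state is a dict: "time": time; "joint_positions": joint angles; "dq": joint speeds; "tau": joint torques, N m; "tool_pos": TCP position; "tcp_rot": TCP orientation; "contact_force": force on the tool from outside, world axes, zero at the start; "moment": the same for the moment, N m; "grip_width": finger opening in mm; "finger_force": force on a finger pad.
Only numpy, scipy, OpenCV 4.12 (cv2) and the standard library are available. Lean on these libraries where they do the work, as an engineer would, in place of code of your own. Each camera call takes 0.05 s, during which the arm holds its last target. There are 200 camera calls.

## Task

Make the panel safe: slide the isolator's grip fully to the off end of its track, then lift the lock-out block (the finned aluminium block) out of the parts bin and stand it upright, flat in the channel behind the grip, so that the isolator cannot be slid back on. Only then push down, twist free and lift out every fuse cap that is fitted, and put all of them in the empty tray; never force a cap against its catch. Leave the isolator locked off, and do not disturb the contactors, terminal block and transformer standing about.

Things in the scene. Friction and masses are not known exactly. Their poses are not given: they have to be found in the camera images.
- grip (a joint): the isolator's slide grip: metres along its track; 0 = on end, 0.07 = off end (the track's own +y end). It starts near the on end (0 to 0.02) and stays where it is left; moving it takes about 2 N
- grip_mid (a point): centre of the black upright grip of the isolator, half-way up: 28 (across the track) x 20 (along the track) x 45 mm tall. Its axes are those of the isolator
- isolator: grey isolator track on the panel, 62 x 110 x 10 mm: open channel 56 mm wide between side lips 6 mm high, stops 12 mm high at both ends. Origin: centre of underside; channel floor 10 mm above it; y axis along the track from on to off. Grip centre at y -35 mm when on, +35 when off, 33 mm above origin. When off, the free space behind the grip is 56 x 71 mm, middle at y -10 mm
- block_mid (a point): bare aluminium lock-out block, half-way up: a flat foot 46 (x) x 50 (y) x 12 mm tall, on it an upright fin 10 mm thick (x), 34 long (y), 34 tall, to grasp; 46 mm tall in all, 120 g or so, this point 23 mm above its underside, z axis up along the fin. It stands upright in the bin; in the channel its y axis lies along the track, either way round
- bin: shallow white plastic parts bin, fixed, 210 (x) x 150 (y) x 30 mm tall, walls and floor 5 mm; origin under its centre. It also holds one plug-in relay (28 x 32 x 37 mm, clear cover on a black foot), not needed
- tray: shallow cardboard-coloured tray for the removed caps, fixed, 230 (x) x 150 (y) x 26 mm tall, walls and floor 4 mm, empty at the start; origin under its centre. Bin and tray stand one at each side of the panel, either way round
- holder1: round black fuse holder, 80 mm across, 32 mm tall, fixed to the panel plate, one of four alike; may be empty (bare brass plunger inside). Origin: centre of underside, z up; two steel tabs on its +x and -x side hold the cap's lugs. A locked cap's underside is 21.5 mm above the origin (flange top 50 mm, bar top 78 mm), its bar along the holder's x axis
- cap1_mid (a point): white ceramic fuse cap, at first locked in holder1 (or absent); point half-way up, 28 mm above its underside. 56 mm tall, 90 g. From below: body 38 mm across, 22 tall, with two lugs at the bottom on +x and -x (60 mm over the lugs, 12 wide, 6 thick); flange 52 mm across, its top 28 mm above the underside; upright grip bar 44 long (x) x 14 thick (y) x 28 mm tall
- plunger1 (a joint): sprung plunger under the cap of holder1, metres down: 0 cap locked, -0.008 sprung fully up. To free a cap: press it down 8.5 mm (7.5 to 10; spring 6 N at rest, 11 N at the bottom), turn it anticlockwise seen from above by 75 degrees (60 to 105 will do) while pressed, let it rise 8 mm above locked height, lift it out. Locked, it neither turns (a twist over 5 N m would break it) nor lifts
- holder2: round black fuse holder, 80 mm across, 32 mm tall, fixed to the panel plate, one of four alike; may be empty (bare brass plunger inside). Origin: centre of underside, z up; two steel tabs on its +x and -x side hold the cap's lugs. A locked cap's underside is 21.5 mm above the origin (flange top 50 mm, bar top 78 mm), its bar along the holder's x axis
- cap2_mid (a point): white ceramic fuse cap, at first locked in holder2 (or absent); point half-way up, 28 mm above its underside. 56 mm tall, 90 g. From below: body 38 mm across, 22 tall, with two lugs at the bottom on +x and -x (60 mm over the lugs, 12 wide, 6 thick); flange 52 mm across, its top 28 mm above the underside; upright grip bar 44 long (x) x 14 thick (y) x 28 mm tall
- plunger2 (a joint): sprung plunger under the cap of holder2, metres down: 0 cap locked, -0.008 sprung fully up. To free a cap: press it down 8.5 mm (7.5 to 10; spring 6 N at rest, 11 N at the bottom), turn it anticlockwise seen from above by 75 degrees (60 to 105 will do) while pressed, let it rise 8 mm above locked height, lift it out. Locked, it neither turns (a twist over 5 N m would break it) nor lifts
- holder3: round black fuse holder, 80 mm across, 32 mm tall, fixed to the panel plate, one of four alike; may be empty (bare brass plunger inside). Origin: centre of underside, z up; two steel tabs on its +x and -x side hold the cap's lugs. A locked cap's underside is 21.5 mm above the origin (flange top 50 mm, bar top 78 mm), its bar along the holder's x axis
- cap3_mid (a point): white ceramic fuse cap, at first locked in holder3 (or absent); point half-way up, 28 mm above its underside. 56 mm tall, 90 g. From below: body 38 mm across, 22 tall, with two lugs at the bottom on +x and -x (60 mm over the lugs, 12 wide, 6 thick); flange 52 mm across, its top 28 mm above the underside; upright grip bar 44 long (x) x 14 thick (y) x 28 mm tall
- plunger3 (a joint): sprung plunger under the cap of holder3, metres down: 0 cap locked, -0.008 sprung fully up. To free a cap: press it down 8.5 mm (7.5 to 10; spring 6 N at rest, 11 N at the bottom), turn it anticlockwise seen from above by 75 degrees (60 to 105 will do) while pressed, let it rise 8 mm above locked height, lift it out. Locked, it neither turns (a twist over 5 N m would break it) nor lifts
- holder4: round black fuse holder, 80 mm across, 32 mm tall, fixed to the panel plate, one of four alike; may be empty (bare brass plunger inside). Origin: centre of underside, z up; two steel tabs on its +x and -x side hold the cap's lugs. A locked cap's underside is 21.5 mm above the origin (flange top 50 mm, bar top 78 mm), its bar along the holder's x axis
- cap4_mid (a point): white ceramic fuse cap, at first locked in holder4 (or absent); point half-way up, 28 mm above its underside. 56 mm tall, 90 g. From below: body 38 mm across, 22 tall, with two lugs at the bottom on +x and -x (60 mm over the lugs, 12 wide, 6 thick); flange 52 mm across, its top 28 mm above the underside; upright grip bar 44 long (x) x 14 thick (y) x 28 mm tall
- plunger4 (a joint): sprung plunger under the cap of holder4, metres down: 0 cap locked, -0.008 sprung fully up. To free a cap: press it down 8.5 mm (7.5 to 10; spring 6 N at rest, 11 N at the bottom), turn it anticlockwise seen from above by 75 degrees (60 to 105 will do) while pressed, let it rise 8 mm above locked height, lift it out. Locked, it neither turns (a twist over 5 N m would break it) nor lifts
- contactor: bystander: contactor, 70 x 45 x 76 mm, loose, origin at its underside
- terminals: bystander: terminal block, 50 x 60 x 38 mm, loose, origin at its underside
- transformer: bystander: control transformer, 84 x 88 x 82 mm, loose, origin at its underside
- contactor_b: bystander: second contactor, 70 x 45 x 76 mm, loose, origin at its underside
There are look-alikes about, which are no part of the job. Leave any blue or yellow look-alike of the part that bears cap4_mid alone.

How it is judged (in metres and radians):
On the way, in this order (a step that is already met when the one before it is completed fails the run):
1. the isolator's grip is at the off end (value of joint grip above 0.063 m), for 0.2 s.
2. the lock-out block stands in the channel behind the grip (x of block_mid in the frame of isolator between -0.008 and 0.008 m and y of block_mid in the frame of isolator between -0.024 and 0.004 m and z of block_mid in the frame of isolator between 0.029 and 0.037 m and angle between block_mid's own z axis and vertical below 0.12 rad and value of joint grip above 0.063 m and contact force between the fingers and block below 0.5 N), for 0.2 s.
3. all the fitted fuse caps are in the tray (x of cap1_mid in the frame of tray between -0.112 and 0.112 m and y of cap1_mid in the frame of tray between -0.072 and 0.072 m and z of cap1_mid in the frame of tray between 0 and 0.06 m and x of cap2_mid in the frame of tray between -0.112 and 0.112 m and y of cap2_mid in the frame of tray between -0.072 and 0.072 m and z of cap2_mid in the frame of tray between 0 and 0.06 m and x of cap3_mid in the frame of tray between -0.112 and 0.112 m and y of cap3_mid in the frame of tray between -0.072 and 0.072 m and z of cap3_mid in the frame of tray between 0 and 0.06 m and x of cap4_mid in the frame of tray between -0.112 and 0.112 m and y of cap4_mid in the frame of tray between -0.072 and 0.072 m and z of cap4_mid in the frame of tray between 0 and 0.06 m), for 0.2 s.
At the end, for the whole second after the job is handed in: The grip is within 7 mm of the off end; the lock-out block stands flat and upright (within 7 degrees) in the channel behind it, within 8 mm of the channel's middle line; every fitted fuse cap lies inside the tray, any way up; all at rest (all of step 3 and value of joint grip above 0.063 m and x of block_mid in the frame of isolator between -0.008 and 0.008 m and y of block_mid in the frame of isolator between -0.024 and 0.004 m and z of block_mid in the frame of isolator between 0.029 and 0.037 m and angle between block_mid's own z axis and vertical below 0.12 rad and linear speed of each of cap1, cap2, cap3, cap4, block below 0.03 m/s); the robot touches nothing.
It fails at once if a fuse cap is forced: it presses on its holder with over 200 N (contact force between cap1 and holder1 above 200 N or contact force between cap2 and holder2 above 200 N or contact force between cap3 and holder3 above 200 N or contact force between cap4 and holder4 above 200 N).
It fails at once if a fuse cap is taken out of its holder while the isolator is not off (distance of any of cap1_mid, cap2_mid, cap3_mid, cap4_mid from where it was at the start of the episode above 0.035 m and value of joint grip below 0.055 m).
It fails at once if a fuse cap is taken out of its holder while the lock-out block is still in the bin (distance of any of cap1_mid, cap2_mid, cap3_mid, cap4_mid from where it was at the start of the episode above 0.035 m and x of block_mid in the frame of bin between -0.105 and 0.105 m and y of block_mid in the frame of bin between -0.075 and 0.075 m and z of block_mid in the frame of bin below 0.06 m).
It fails at once if a bystander (contactor, terminal block, transformer) is pushed more than 30 mm or tipped (distance of any of contactor, terminals, transformer, contactor_b from where it was at the start of the episode above 0.03 m or angle between any of contactor, terminals, transformer, contactor_b's own z axis and vertical above 0.4 rad).
Of cap1, cap2, cap3, cap4 only 3 to 4 are there at a start; the rules pass over those that are not, and their reading is None.
At some moment in a run one of block may be knocked a few centimetres aside while the robot is not near it.
Once in a run the grip may slacken for a moment while it holds something.
It also fails if it takes over 192 s, if anything falls off the work surface, if the arm or the gripper's body presses on something with over 40 N, if the wrist force passes 120 N, or if a joint passes its speed limit or range.

## Working session

There is one attempt and no reset: what is moved stays moved. The work goes in short steps, Python scripts to look and compute and a tool call to move; the robot and the scene stay as the last step left them, time stands still between calls to the robot, and variables do not carry over. Pictures are saved under pics/ and viewed, at most 14 in all, crops included, and the job is handed in when it is done.

Besides the shell and the picture viewer there is one more tool, called after ">>>" as name(argument=value, ...) on one line, values as JSON. step_arm: Moves the arm, as the interface text tells. Shift numbers are shares of 0.5 m and turn numbers shares of pi/2 rad, none past 1 either way. Its arguments: {"type":"object","properties":{"deltas":{"type":"array","items":{"type":"array","items":{"type":"number","minimum":-1,"maximum":1}}}},"required":["deltas"]}

```bash
mkdir -p pics
cat > h.py <<'E'
import numpy as np, cv2
from plant import bot
def cam(n):
    p=bot.camera_params(n); f=192/np.tan(np.radians(p['fov_y'])/2)
    R=cv2.Rodrigues(np.array(p['rvec'],float))[0]; t=np.array(p['tvec'],float).ravel()
    return f,p['cx'],p['cy'],R,t,p
def ray(n,u,v,z):
    f,cx,cy,R,t,_=cam(n); d=R.T@np.array([(u-cx)/f,(v-cy)/f,1]); c=-R.T@t
    return c+d*(z-c[2])/d[2]
def cloud(n,depth):
    f,cx,cy,R,t,_=cam(n); v,u=np.mgrid[:384,:512]
    P=np.stack([(u-cx)/f*depth,(v-cy)/f*depth,depth],-1)
    return (P-t)@R
def proj(n,P):
    f,cx,cy,R,t,_=cam(n); q=R@np.array(P,float)+t
    return f*q[0]/q[2]+cx,f*q[1]/q[2]+cy
E
python3 - <<'E'
from h import *
for n in('top','side'):
    im,d=bot.capture(n); np.savez(f'{n}0.npz',im=im,d=d)
    cv2.imwrite(f'pics/{n}0.png',cv2.resize(im[...,::-1],(800,600),interpolation=cv2.INTER_CUBIC)); p=cam(n); print(n,p[5], 'pos',-p[3].T@p[4])
print(bot.get_obs())
E
```

```text
top {'fov_y': 43.94956535668859, 'cx': 255.68931361785113, 'cy': 185.68700521812403, 'rvec': array([ 2.1839218 , -2.16909868,  0.09853465]), 'tvec': array([ -20.49710928,  564.87119583, 1221.2260624 ])} pos [ 454.14256996  -15.24647653 1266.65495142]
side {'fov_y': 48.05451471772576, 'cx': 257.60363411583603, 'cy': 193.651176781177, 'rvec': array([ 0.63512868, -2.70996698,  1.04467838]), 'tvec': array([477.20769947, 254.78747591, 921.76699189])} pos [232.29098212 596.71206778 855.73000498]
{'time': 0.1, 'joint_positions': array([ 1.18997795e+00,  3.42652447e-01,  1.52494437e+00, -1.41751865e-05,
        1.27542176e+00, -1.45993570e-01]), 'dq': array([-0.00083134, -0.00083056, -0.00178991,  0.00020902, -0.00076615,
       -0.00073482]), 'tau': array([ 2.05555436e-03, -4.31999123e+01, -2.44698268e+01,  7.20505044e-02,
        5.24797000e-02, -4.07951450e-05]), 'tool_pos': array([121.99474176, 510.25288634, 237.10678656]), 'tcp_rot': array([-3.14017993e+00, -1.94025351e-04,  2.90677184e+00]), 'contact_force': array([ 0.54664333,  0.12064853, -0.62063862]), 'moment': array([-0.04261855, -0.04044791, -0.00249975]), 'finger_force': 0.0, 'grip_width': 91.75476006219873}
```

View pics/top0.png

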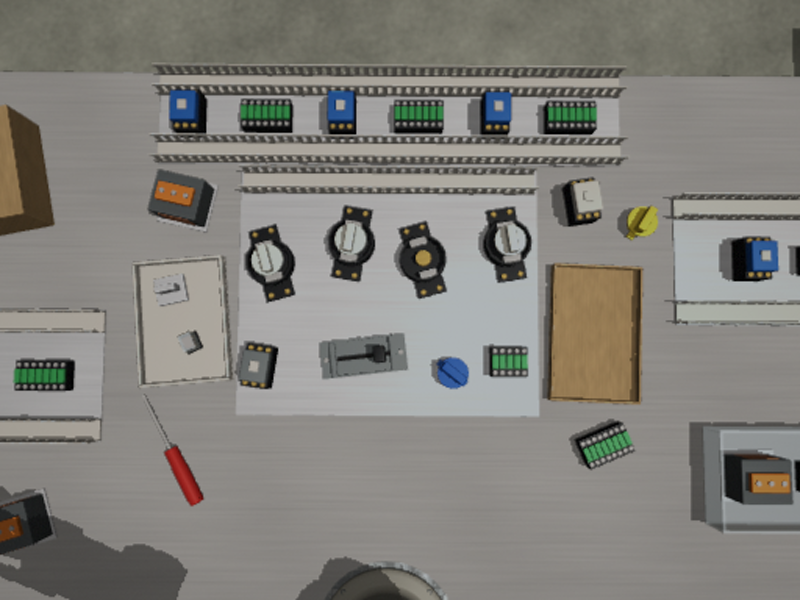

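View pics/side0.png

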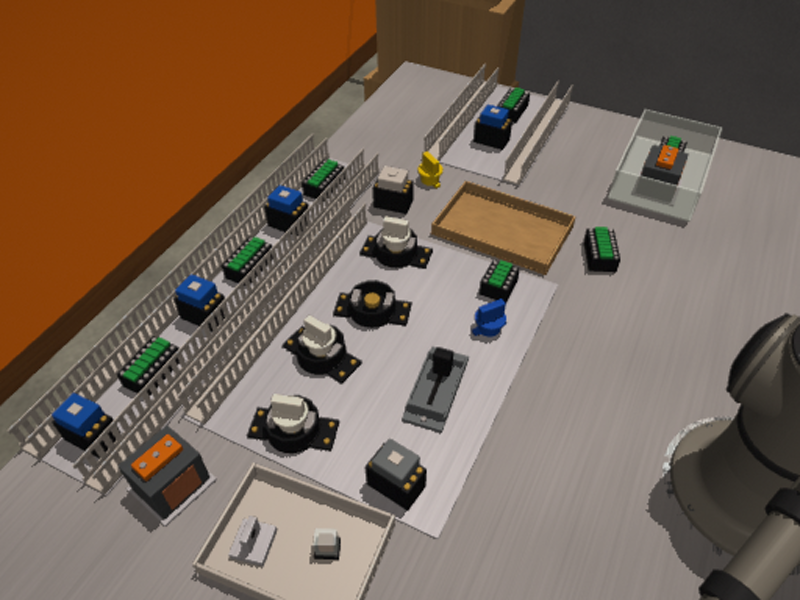

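Top (800-px image): caps in holders at (270,262), (351,241), (507,241). The holder at (423,257) is empty. The isolator is at (364,356) with its grip at (377,353), the block is in the bin at (170,290), and the tray is at (596,333).

Run:
```python
from h import *
D=np.load('top0.npz'); im,d=D['im'],D['d']; P=cloud('top',d)
def blob(u,v,r,zlo,zhi,nm,minn=8):
    u,v=u/1.5625,v/1.5625
    m=np.zeros(d.shape,bool); m[int(v-r):int(v+r),int(u-r):int(u+r)]=1
    m&=(d>0)&(P[...,2]>zlo)&(P[...,2]<zhi)
    n,l,s,c=cv2.connectedComponentsWithStats(m.astype(np.uint8))
    if n<2: print(nm,'none');return
    k=1+np.argmax(s[1:,4]); q=P[l==k]
    (cx,cy),(w,h),a=cv2.minAreaRect(q[:,:2].astype(np.float32))
    b=cv2.boxPoints(((cx,cy),(w,h),a)); e=max((b[1]-b[0],b[2]-b[1]),key=np.linalg.norm)
    print(nm,len(q),'c',np.round([cx,cy]),'mean',np.round(q.mean(0),1),'size',np.round(sorted([w,h])),'long-axis deg',round(np.degrees(np.arctan2(e[1],e[0]))%180,1))
def zat(u,v): print('z',u,v,np.round(P[int(v/1.5625),int(u/1.5625)],1))
for u,v in [(300,320),(450,320),(590,330),(180,320),(360,190),(600,500)]: zat(u,v)
for i,(u,v) in enumerate([(270,262),(351,241),(423,257),(507,241)]):
    blob(u,v,25,70,100,f'bar{i}'); blob(u,v,40,28,46,f'holder{i}')
blob(377,353,16,50,90,'grip'); blob(364,356,40,8,40,'iso')
blob(170,290,20,35,70,'fin');blob(170,290,20,10,22,'foot');blob(190,342,14,25,60,'relay')
blob(183,320,60,22,35,'bin rim'); blob(596,333,60,18,32,'tray rim')
blob(258,365,22,50,95,'c_grey');blob(508,361,22,25,60,'term');blob(583,200,22,50,95,'c_white');blob(180,198,30,50,110,'tr');blob(453,372,16,20,100,'blue')
c=im[190:260,190:350]; cv2.imwrite('pics/iso.png',cv2.resize(c[...,::-1],None,fx=5,fy=5,interpolation=cv2.INTER_CUBIC))
```

```text
z 300 320 [517.1 152.4   1.1]
z 450 320 [ 518.8 -102.9    2.1]
z 590 330 [ 501.6 -338.1    7.2]
z 180 320 [515.4 355.3   7.6]
z 360 190 [734.8  52.2  33.6]
z 600 500 [ 217.3 -354.5   -3.1]
bar0 109 c [612. 203.] mean [612.4 202.2  81. ] size [15. 44.] long-axis deg 16.2
holder0 236 c [613. 203.] mean [609.3 201.6  36.2] size [76. 77.] long-axis deg 62.5
bar1 101 c [647.  67.] mean [646.6  66.2  81.4] size [14. 43.] long-axis deg 170.3
holder1 220 c [648.  67.] mean [645.4  66.8  36.1] size [73. 76.] long-axis deg 0.9
bar2 none
holder2 246 c [620. -54.] mean [621.4 -53.2  35.4] size [73. 76.] long-axis deg 0.3
bar3 108 c [ 648. -197.] mean [ 647.5 -196.7   80.1] size [15. 44.] long-axis deg 9.9
holder3 235 c [ 648. -197.] mean [ 646.3 -197.1   35.2] size [76. 76.] long-axis deg 171.8
grip 85 c [459.  17.] mean [459.3  16.8  58.8] size [20. 25.] long-axis deg 1.3
iso 1148 c [456.  44.] mean [455.6  46.8  15.2] size [ 64. 148.] long-axis deg 96.1
fin 71 c [565. 370.] mean [564.5 369.1  50.4] size [11. 35.] long-axis deg 103.1
foot 259 c [568. 371.] mean [564.7 367.8  17.6] size [52. 59.] long-axis deg 101.3
relay 117 c [477. 334.] mean [477.1 332.4  41.7] size [23. 28.] long-axis deg 21.4
bin rim 632 c [512. 349.] mean [511.7 350.2  29.7] size [153. 210.] long-axis deg 5.4
tray rim 560 c [ 497. -346.] mean [ 496.8 -346.9   24.8] size [153. 230.] long-axis deg 178.0
c_grey 520 c [439. 214.] mean [439.  213.2  70.9] size [45. 70.] long-axis deg 173.8
term 452 c [ 448. -198.] mean [ 448.  -196.8   37.7] size [46. 61.] long-axis deg 90.4
c_white 445 c [ 717. -321.] mean [ 714.2 -319.9   69.1] size [45. 70.] long-axis deg 8.6
tr 934 c [716. 350.] mean [713.4 347.   73.9] size [72. 83.] long-axis deg 77.4
blue 315 c [ 428. -105.] mean [ 429.1 -103.9   40.6] size [49. 49.] long-axis deg 90.4
```

View pics/iso.png

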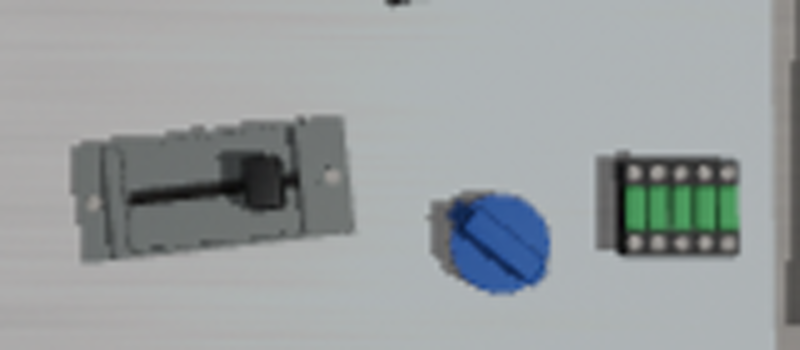

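The crop shows the grip at (262,180) of its 800-px frame, near the right-hand stop, so the off end is on the left (world +y). The track's yaw is about 6°. Next I'll write a move planner that prints rows.

```bash
cat > plan.py <<'E'
import sys,math
from h import *
# usage: plan.py x y z yawdeg(mod 180, or 'k' keep) claw [mm per row]
def plan(x,y,z,yaw,claw,step=40,start=None):
    o=bot.get_obs(); p=np.array(o['tool_pos']); w=math.degrees(o['tcp_rot'][2])
    if yaw=='k': dy=0
    elif str(yaw).startswith('r'): dy=float(yaw[1:])
    else: dy=(float(yaw)-w+90)%180-90
    D=np.array([x,y,z],float)-p
    n=max(1,math.ceil(np.linalg.norm(D)/step),math.ceil(abs(dy)/8.3))
    rows=[]
    for i in range(n):
        a=math.radians(w+dy*i/n)
        s=D/n
        rows.append([claw]+[round(float(v),4) for v in((s[0]*math.cos(a)+s[1]*math.sin(a))/500,(s[0]*math.sin(a)-s[1]*math.cos(a))/500,-s[2]/500,-dy/n/90)])
    print('from',np.round(p,1),round(w,1),'j6',round(o['joint_positions'][5],2))
    for k in range(0,n,8): print(rows[k:k+8])
if __name__=='__main__':
    a=sys.argv; plan(*map(float,a[1:4]),a[4],float(a[5]),float(a[6]) if len(a)>6 else 40)
E
python3 plan.py 459 17 130 96.1 0.6
```

```text
from [122.  510.3 237.1] 166.5 j6 -0.15
[[0.6, -0.0553, -0.0502, 0.0134, 0.0489], [0.6, -0.059, -0.0458, 0.0134, 0.0489], [0.6, -0.0623, -0.0411, 0.0134, 0.0489], [0.6, -0.0653, -0.0362, 0.0134, 0.0489], [0.6, -0.0679, -0.0311, 0.0134, 0.0489], [0.6, -0.0701, -0.0258, 0.0134, 0.0489], [0.6, -0.0719, -0.0203, 0.0134, 0.0489], [0.6, -0.0732, -0.0147, 0.0134, 0.0489]]
[[0.6, -0.0741, -0.0091, 0.0134, 0.0489], [0.6, -0.0746, -0.0034, 0.0134, 0.0489], [0.6, -0.0746, 0.0024, 0.0134, 0.0489], [0.6, -0.0742, 0.0081, 0.0134, 0.0489], [0.6, -0.0734, 0.0138, 0.0134, 0.0489], [0.6, -0.0721, 0.0194, 0.0134, 0.0489], [0.6, -0.0704, 0.0248, 0.0134, 0.0489], [0.6, -0.0683, 0.0302, 0.0134, 0.0489]]
```

>>> step_arm(deltas=[[0.6, -0.055, -0.05, 0.0134, 0.049], [0.6, -0.059, -0.046, 0.0134, 0.049], [0.6, -0.062, -0.041, 0.0134, 0.049], [0.6, -0.065, -0.036, 0.0134, 0.049], [0.6, -0.068, -0.031, 0.0134, 0.049], [0.6, -0.07, -0.026, 0.0134, 0.049], [0.6, -0.072, -0.02, 0.0134, 0.049], [0.6, -0.073, -0.015, 0.0134, 0.049]])

```text
time: 0.9
tool_pos: [290.5, 262.8, 183.8]
tcp_rot: [-3.142, -0.0, 2.288]
contact_force: [1.4, 0.1, -0.2]
grip_width: 55.1
finger_force: 0.0
```

>>> step_arm(deltas=[[0.6, -0.074, -0.009, 0.0134, 0.049], [0.6, -0.075, -0.003, 0.0134, 0.049], [0.6, -0.075, 0.002, 0.0134, 0.049], [0.6, -0.074, 0.008, 0.0134, 0.049], [0.6, -0.073, 0.014, 0.0134, 0.049], [0.6, -0.072, 0.019, 0.0134, 0.049], [0.6, -0.07, 0.025, 0.0134, 0.049], [0.6, -0.068, 0.03, 0.0134, 0.049]])

```text
time: 1.7
tool_pos: [458.6, 16.3, 130.0]
tcp_rot: [-3.141, -0.0, 1.672]
contact_force: [0.9, 0.0, -0.4]
grip_width: 54.9
finger_force: 0.0
```

```bash
python3 plan.py 459 17 46 96.1 0.6
```

```text
from [458.6  16.3 130. ] 95.8 j6 -0.23
[[0.6, 0.0004, 0.0003, 0.056, -0.0012], [0.6, 0.0004, 0.0003, 0.056, -0.0012], [0.6, 0.0004, 0.0003, 0.056, -0.0012]]
```

>>> step_arm(deltas=[[0.6, 0.001, 0.001, 0.06, -0.003], [0.6, 0, 0, 0.06, 0], [0.6, 0, 0, 0.056, 0], [0, 0, 0, 0, 0], [0, 0, 0, 0, 0], [0, 0, 0, 0, 0], [0, 0, 0, 0, 0]])

```text
time: 2.4
tool_pos: [457.6, 18.3, 43.6]
tcp_rot: [-3.14, 0.0, 1.681]
contact_force: [-8.5, -3.0, 9.0]
grip_width: 27.7
finger_force: 20.9
```

>>> step_arm(deltas=[[0, 0.02, 0, 0, 0], [0, 0.02, 0, 0, 0], [0, 0.02, 0, 0, 0], [0, 0.02, 0, 0, 0], [0, 0.012, 0, 0, 0], [0, 0, 0, 0, 0]])

```text
time: 3.0
tool_pos: [452.2, 64.8, 43.7]
tcp_rot: [-3.14, -0.0, 1.681]
contact_force: [-6.1, 1.9, 6.0]
grip_width: 27.8
finger_force: 30.0
```

>>> step_arm(deltas=[[0, 0.008, 0, 0, 0], [0, 0.008, 0, 0, 0], [0, 0.004, 0, 0, 0], [0, 0, 0, 0, 0]])

```text
time: 3.4
tool_pos: [451.1, 74.2, 43.7]
tcp_rot: [-3.14, 0.0, 1.681]
contact_force: [-5.6, -0.6, 5.9]
grip_width: 27.9
finger_force: 30.0
```

>>> step_arm(deltas=[[0, 0.006, 0, 0, 0], [0, 0.006, 0, 0, 0], [0, 0, 0, 0, 0]])

```text
time: 3.7
tool_pos: [450.4, 80.1, 43.7]
tcp_rot: [-3.14, 0.0, 1.681]
contact_force: [-6.2, -0.5, 6.6]
grip_width: 27.9
finger_force: 30.0
```

>>> step_arm(deltas=[[0, 0.006, 0, 0, 0], [0, 0.006, 0, 0, 0], [0, 0, 0, 0, 0]])

```text
time: 4.0
tool_pos: [450.2, 81.8, 43.5]
tcp_rot: [-3.139, 0.007, 1.684]
contact_force: [-5.5, -29.8, 3.8]
grip_width: 27.8
finger_force: 30.0
```

>>> step_arm(deltas=[[0.6, -0.004, 0, 0, 0], [0.6, 0, 0, 0, 0], [0.6, 0, 0, -0.06, 0], [0.6, 0, 0, -0.08, 0], [0.6, 0, 0, -0.08, 0], [0.6, 0, 0, -0.08, 0]])

```text
time: 4.6
tool_pos: [451.2, 84.4, 194.9]
tcp_rot: [3.14, -0.0, 1.681]
contact_force: [2.1, -0.6, -0.5]
grip_width: 55.3
finger_force: 0.0
```

```bash
python3 plan.py 380 240 240 103 1
```

```text
from [451.2  84.4 194.9] 96.3 j6 -0.09
[[1.0, 0.065, -0.0215, -0.018, -0.0149], [1.0, 0.0655, -0.02, -0.018, -0.0149], [1.0, 0.0659, -0.0184, -0.018, -0.0149], [1.0, 0.0663, -0.0169, -0.018, -0.0149], [1.0, 0.0667, -0.0153, -0.018, -0.0149]]
```

>>> step_arm(deltas=[[1, 0.065, -0.021, -0.018, -0.015], [1, 0.065, -0.02, -0.018, -0.015], [1, 0.066, -0.018, -0.018, -0.015], [1, 0.066, -0.017, -0.018, -0.015], [1, 0.066, -0.015, -0.018, -0.015]])

```text
time: 5.1
tool_pos: [379.9, 240.5, 238.8]
tcp_rot: [3.14, -0.001, 1.799]
contact_force: [0.0, -0.1, 0.0]
grip_width: 89.5
finger_force: 0.0
```

```bash
cat > blob.py <<'E'
from h import *
class V:
    def __init__(s,name='top',save=None):
        s.n=name; s.im,s.d=bot.capture(name); s.P=cloud(name,s.d)
        if save: cv2.imwrite(save,cv2.resize(s.im[...,::-1],(800,600),interpolation=cv2.INTER_CUBIC))
    def blob(s,x,y,r,zlo,zhi,nm,ry=None):
        P=s.P; m=(s.d>0)&(P[...,2]>zlo)&(P[...,2]<zhi)&(abs(P[...,0]-x)<r)&(abs(P[...,1]-y)<(ry or r))
        n,l,st,c=cv2.connectedComponentsWithStats(m.astype(np.uint8))
        if n<2: print(nm,'none'); return
        q=P[l==1+np.argmax(st[1:,4])]
        (cx,cy),(w,h),a=cv2.minAreaRect(q[:,:2].astype(np.float32))
        b=cv2.boxPoints(((cx,cy),(w,h),a)); e=max((b[1]-b[0],b[2]-b[1]),key=np.linalg.norm)
        print(nm,len(q),'c',np.round([cx,cy],1),'mean',np.round(q.mean(0),1),'size',np.round(sorted([w,h])),'ax',round(np.degrees(np.arctan2(e[1],e[0]))%180,1))
E
python3 - <<'E'
from blob import *
v=V('top','pics/t1.png')
v.blob(450,83,28,50,90,'grip'); v.blob(456,44,60,7,30,'iso',90)
v.blob(565,370,50,35,75,'fin'); v.blob(565,370,50,10,22,'foot')
c=v.im[185:260,190:270]; cv2.imwrite('pics/iso1.png',cv2.resize(c[...,::-1],None,fx=7,fy=7,interpolation=cv2.INTER_CUBIC))
E
```

```text
grip 88 c [451.4  78.3] mean [451.5  78.7  58.5] size [20. 25.] ax 0.7
iso 1168 c [456.1  44.9] mean [456.5  41.5  14.8] size [ 67. 148.] ax 97.7
fin 71 c [564.3 371. ] mean [564.6 368.9  50.2] size [10. 36.] ax 103.9
foot 258 c [565.2 372.9] mean [564.4 368.1  17.7] size [52. 57.] ax 103.5
```

View pics/iso1.png

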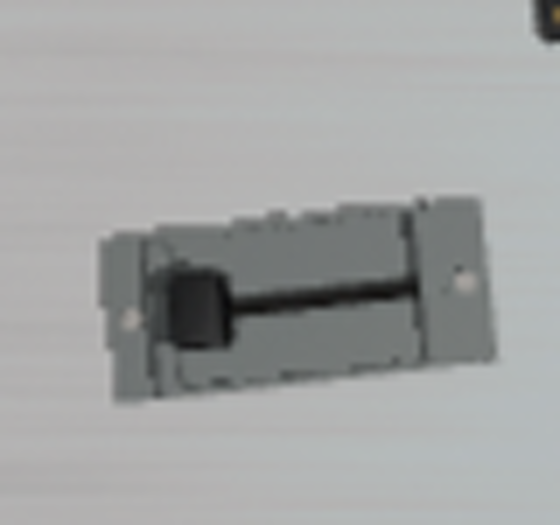

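The grip is at (451,78), against the off stop. The block hasn't moved. Fetching the block.

```bash
python3 plan.py 564.5 369.5 120 103.5 0.45
```

```text
from [378.6 244.2 240.2] 103.3 j6 0.17
[[0.45, 0.0227, 0.0599, 0.0343, -0.0004], [0.45, 0.0226, 0.0599, 0.0343, -0.0004], [0.45, 0.0226, 0.0599, 0.0343, -0.0004], [0.45, 0.0225, 0.06, 0.0343, -0.0004], [0.45, 0.0225, 0.06, 0.0343, -0.0004], [0.45, 0.0225, 0.06, 0.0343, -0.0004], [0.45, 0.0224, 0.06, 0.0343, -0.0004]]
```

>>> step_arm(deltas=[[0.45, 0.0226, 0.06, 0.0343, 0], [0.45, 0.0226, 0.06, 0.0343, 0], [0.45, 0.0226, 0.06, 0.0343, 0], [0.45, 0.0226, 0.06, 0.0343, 0], [0.45, 0.0226, 0.06, 0.0343, 0], [0.45, 0.0226, 0.06, 0.0343, 0], [0.45, 0.0226, 0.06, 0.0343, 0], [0.45, 0, 0, 0, 0]])

```text
time: 5.95
tool_pos: [568.5, 364.4, 113.6]
tcp_rot: [-3.138, 0.0, 1.798]
contact_force: [0.8, -0.0, 0.0]
grip_width: 41.6
finger_force: 0.0
```

```bash
python3 plan.py 564.5 369.5 37 103.5 0.45 28
```

```text
from [568.5 364.4 113.6] 103.0 j6 0.23
[[0.45, 0.0039, -0.0018, 0.0511, -0.0017], [0.45, 0.0039, -0.0018, 0.0511, -0.0017], [0.45, 0.0039, -0.0018, 0.0511, -0.0017]]
```

>>> step_arm(deltas=[[0.45, 0.004, -0.002, 0.051, 0], [0.45, 0.004, -0.002, 0.051, 0], [0.45, 0.004, -0.002, 0.051, 0], [0, 0, 0, 0, 0], [0, 0, 0, 0, 0], [0, 0, 0, 0, 0], [0, 0, 0, 0, 0]])

```text
time: 6.65
tool_pos: [564.3, 368.8, 43.1]
tcp_rot: [3.138, -0.001, 1.798]
contact_force: [-0.1, 0.1, 0.5]
grip_width: 14.0
finger_force: 0.0
```

>>> step_arm(deltas=[[0, 0, 0, -0.01, 0], [0, 0, 0, -0.04, 0], [0, 0, 0, -0.06, 0], [0, 0, 0, -0.06, 0], [0, 0, 0, -0.03, 0], [0, 0, 0, 0, 0]])

```text
time: 7.25
tool_pos: [564.7, 369.1, 144.8]
tcp_rot: [3.135, -0.002, 1.798]
contact_force: [0.1, 0.1, -0.9]
grip_width: 9.6
finger_force: 30.0
```

```bash
python3 plan.py 456 34 120 96.7 0 35
python3 - <<'E'
from blob import *
v=V('side','pics/s1.png')
E
```

```text
from [564.7 369.1 144.8] 103.0 j6 0.24
[[0.0, -0.0549, -0.033, 0.0045, 0.0064], [0.0, -0.0552, -0.0324, 0.0045, 0.0064], [0.0, -0.0556, -0.0319, 0.0045, 0.0064], [0.0, -0.0559, -0.0313, 0.0045, 0.0064], [0.0, -0.0562, -0.0307, 0.0045, 0.0064], [0.0, -0.0565, -0.0302, 0.0045, 0.0064], [0.0, -0.0568, -0.0296, 0.0045, 0.0064], [0.0, -0.0571, -0.029, 0.0045, 0.0064]]
[[0.0, -0.0574, -0.0285, 0.0045, 0.0064], [0.0, -0.0577, -0.0279, 0.0045, 0.0064], [0.0, -0.0579, -0.0273, 0.0045, 0.0064]]
```

View pics/s1.png

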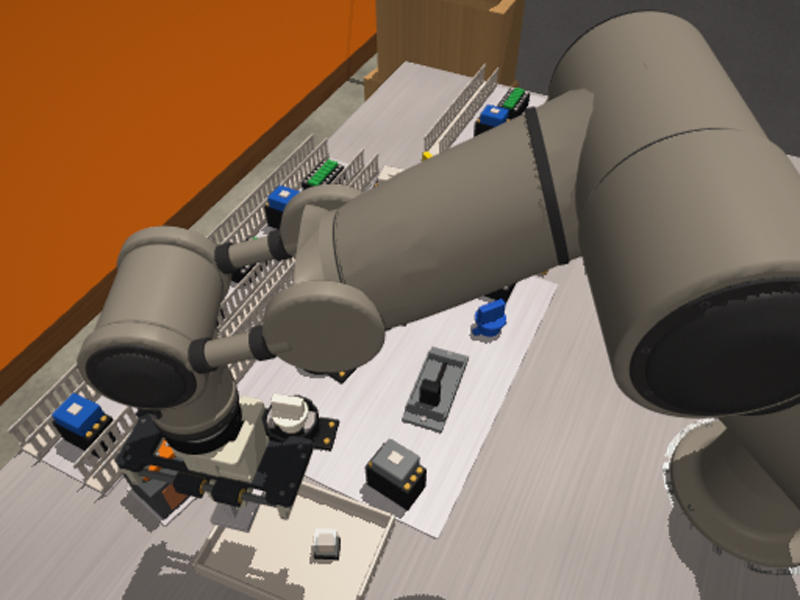

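>>> step_arm(deltas=[[0, -0.055, -0.033, 0.0045, 0.0064], [0, -0.055, -0.032, 0.0045, 0.0064], [0, -0.056, -0.032, 0.0045, 0.0064], [0, -0.056, -0.031, 0.0045, 0.0064], [0, -0.056, -0.031, 0.0045, 0.0064], [0, -0.056, -0.03, 0.0045, 0.0064], [0, -0.057, -0.03, 0.0045, 0.0064], [0, -0.057, -0.029, 0.0045, 0.0064]])

```text
time: 8.1
tool_pos: [482.8, 123.6, 121.7]
tcp_rot: [-3.139, -0.0, 1.717]
contact_force: [0.0, -1.0, -1.9]
grip_width: 9.6
finger_force: 30.0
```

>>> step_arm(deltas=[[0, -0.057, -0.028, 0.0045, 0.0064], [0, -0.058, -0.028, 0.0045, 0.0064], [0, -0.058, -0.027, 0.0045, 0.0064], [0, 0, 0, 0, 0], [0, 0, 0, 0, 0]])

```text
time: 8.6
tool_pos: [454.4, 33.1, 115.5]
tcp_rot: [-3.14, -0.001, 1.685]
contact_force: [0.6, 0.4, -1.3]
grip_width: 9.7
finger_force: 30.0
```

```bash
python3 plan.py 456 34 62 96.7 0 20
python3 - <<'E'
from blob import *
v=V('side')
v.blob(456,34,60,0,110,'x')
P=v.P; c=v.im[200:300,230:330]; cv2.imwrite('pics/s2.png',cv2.resize(c[...,::-1],None,fx=5,fy=5,interpolation=cv2.INTER_CUBIC))
E
```

```text
from [454.4  33.1 115.5] 96.6 j6 -0.21
[[0.0, 0.0004, 0.0011, 0.0357, -0.0005], [0.0, 0.0004, 0.0011, 0.0357, -0.0005], [0.0, 0.0004, 0.0011, 0.0357, -0.0005]]
x 2013 c [456.1  34.1] mean [449.7  44.7  24.3] size [120. 120.] ax 90.1
```

View pics/s2.png

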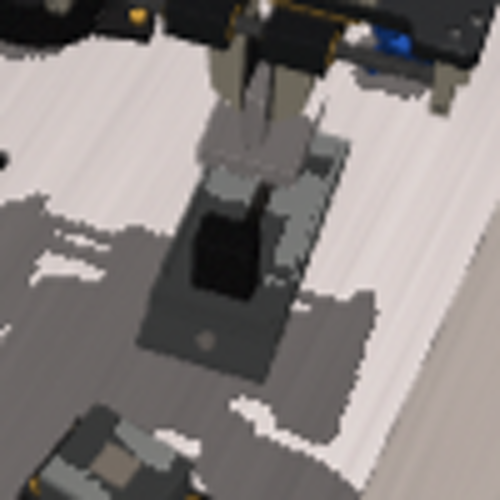

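The block hangs upright over the channel, in line with the track (centre at about (250,140) of the crop). Lowering.

>>> step_arm(deltas=[[0, 0.0004, 0.0011, 0.036, 0], [0, 0.0004, 0.0011, 0.036, 0], [0, 0.0004, 0.0011, 0.03, 0], [0, 0, 0, 0, 0], [0, 0, 0, 0, 0]])

```text
time: 9.15
tool_pos: [456.6, 35.0, 65.2]
tcp_rot: [-3.141, -0.0, 1.689]
contact_force: [1.2, -0.6, -0.1]
grip_width: 9.5
finger_force: 30.0
```

>>> step_arm(deltas=[[0, 0, 0, 0.006, 0], [0, 0, 0, 0.006, 0], [0, 0, 0, 0, 0]])

```text
time: 9.45
tool_pos: [456.6, 34.3, 59.3]
tcp_rot: [3.141, -0.0, 1.687]
contact_force: [0.2, -0.2, -1.2]
grip_width: 9.9
finger_force: 30.0
```

>>> step_arm(deltas=[[0, 0, 0, 0.006, 0], [0, 0, 0, 0.004, 0], [0, 0, 0, 0, 0]])

```text
time: 9.75
tool_pos: [456.3, 34.2, 54.0]
tcp_rot: [-3.141, -0.0, 1.687]
contact_force: [0.4, -1.0, -1.6]
grip_width: 9.8
finger_force: 30.0
```

>>> step_arm(deltas=[[0, 0, 0, 0.004, 0], [0, 0, 0, 0, 0]])

```text
time: 9.95
tool_pos: [456.5, 34.2, 52.0]
tcp_rot: [-3.141, -0.0, 1.687]
contact_force: [-0.3, 0.8, -2.1]
grip_width: 9.7
finger_force: 30.0
```

>>> step_arm(deltas=[[0, 0, 0, 0.004, 0], [0, 0, 0, 0, 0]])

```text
time: 10.15
tool_pos: [456.7, 34.2, 51.8]
tcp_rot: [3.141, 0.0, 1.687]
contact_force: [-4.9, -0.3, 18.9]
grip_width: 9.8
finger_force: 30.0
```

>>> step_arm(deltas=[[0, 0, 0, 0.003, 0], [0, 0, 0, 0, 0]])

```text
time: 10.35
tool_pos: [456.7, 34.2, 51.4]
tcp_rot: [3.14, 0.001, 1.688]
contact_force: [-8.4, -0.1, 32.4]
grip_width: 9.8
finger_force: 30.0
```

>>> step_arm(deltas=[[0.4, 0, 0, -0.006, 0], [0.4, 0, 0, 0, 0], [0.4, 0, 0, 0, 0], [0.4, 0, 0, -0.03, 0], [0.4, 0, 0, -0.06, 0], [0.4, 0, 0, -0.08, 0], [0.4, 0, 0, -0.06, 0]])

```text
time: 11.05
tool_pos: [456.7, 34.3, 168.2]
tcp_rot: [3.141, -0.0, 1.687]
contact_force: [0.5, -0.8, -0.3]
grip_width: 36.6
finger_force: 0.0
```

```bash
python3 plan.py 612 202.5 150 16.5 0.6
```

```text
from [456.7  34.3 168.2] 96.7 j6 -0.21
[[0.6, 0.0298, 0.0348, 0.0036, 0.0891], [0.6, 0.0344, 0.0303, 0.0036, 0.0891], [0.6, 0.0383, 0.0252, 0.0036, 0.0891], [0.6, 0.0414, 0.0196, 0.0036, 0.0891], [0.6, 0.0437, 0.0136, 0.0036, 0.0891], [0.6, 0.0452, 0.0074, 0.0036, 0.0891], [0.6, 0.0458, 0.001, 0.0036, 0.0891], [0.6, 0.0455, -0.0054, 0.0036, 0.0891]]
[[0.6, 0.0443, -0.0117, 0.0036, 0.0891], [0.6, 0.0422, -0.0177, 0.0036, 0.0891]]
```

>>> step_arm(deltas=[[0.6, 0.03, 0.035, 0.0036, 0.089], [0.6, 0.034, 0.03, 0.0036, 0.089], [0.6, 0.038, 0.025, 0.0036, 0.089], [0.6, 0.041, 0.02, 0.0036, 0.089], [0.6, 0.044, 0.014, 0.0036, 0.089], [0.6, 0.045, 0.007, 0.0036, 0.089], [0.6, 0.046, 0.001, 0.0036, 0.089], [0.6, 0.045, -0.005, 0.0036, 0.089]])

```text
time: 11.85
tool_pos: [581.1, 169.1, 151.4]
tcp_rot: [-3.141, 0.001, 0.563]
contact_force: [0.7, -0.1, -0.3]
grip_width: 55.2
finger_force: 0.0
```

>>> step_arm(deltas=[[0.6, 0.044, -0.012, 0.0036, 0.089], [0.6, 0.042, -0.018, 0.0036, 0.089], [0.6, 0, 0, 0, 0], [0.6, 0, 0, 0, 0]])

```text
time: 12.25
tool_pos: [610.9, 202.2, 147.6]
tcp_rot: [-3.142, 0.002, 0.292]
contact_force: [-0.4, -0.6, -0.3]
grip_width: 55.1
finger_force: 0.0
```

```bash
python3 plan.py 612 202.5 68 16.5 0.6 28
python3 - <<'E'
from blob import *
v=V('top','pics/t2.png')
v.blob(451,79,15,50,90,'grip'); v.blob(456,34,25,46,75,'fin'); v.blob(456,34,40,19,30,'foot',27)
E
```

```text
from [610.9 202.2 147.6] 16.7 j6 1.48
[[0.6, 0.0008, 0.0, 0.053, 0.0009], [0.6, 0.0008, 0.0, 0.053, 0.0009], [0.6, 0.0008, 0.0, 0.053, 0.0009]]
grip 87 c [451.4  78.4] mean [451.6  78.8  58.9] size [20. 25.] ax 0.4
fin 52 c [459.2  42.6] mean [459.2  43.2  59.5] size [10. 31.] ax 90.4
foot 224 c [462.   39.2] mean [459.2  39.4  25.3] size [42. 52.] ax 0.9
```

View pics/t2.png

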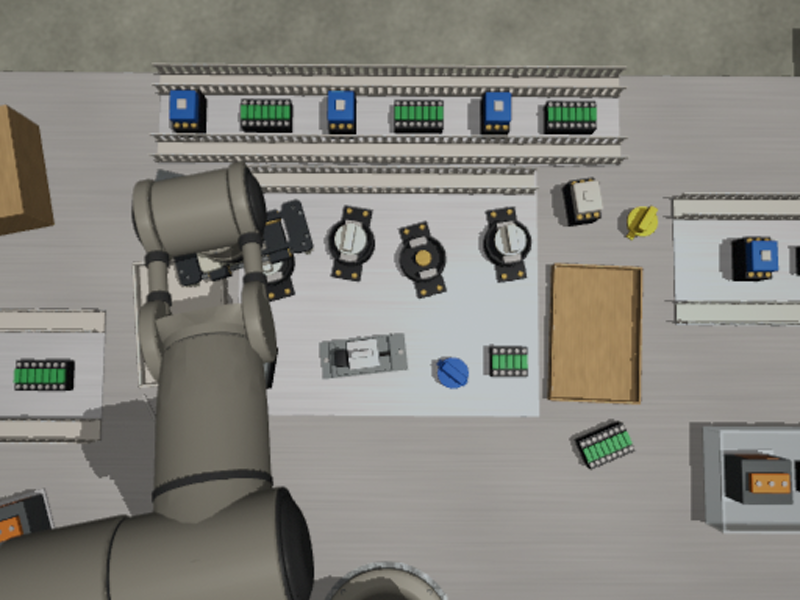

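The block stands in the channel, lightly turned and against the grip (fin at (365,352), flat at z≈59.5), and any position it can take there is within limits. On to cap 1.

>>> step_arm(deltas=[[0.6, 0.001, 0, 0.053, 0.001], [0.6, 0.001, 0, 0.053, 0.001], [0.6, 0.001, 0, 0.054, 0.001], [0.6, 0, 0, 0, 0], [0, 0, 0, 0, 0], [0, 0, 0, 0, 0], [0, 0, 0, 0, 0], [0, 0, 0, 0, 0]])

```text
time: 13.1
tool_pos: [613.3, 202.7, 70.0]
tcp_rot: [3.142, -0.002, 0.285]
contact_force: [0.9, -0.2, 0.3]
grip_width: 28.0
finger_force: 0.0
```

>>> step_arm(deltas=[[0, 0, 0, 0, 0], [0, 0, 0, 0, 0]])

```text
time: 13.3
tool_pos: [613.3, 202.3, 69.4]
tcp_rot: [3.141, -0.001, 0.285]
contact_force: [-0.2, -1.5, 3.0]
grip_width: 13.6
finger_force: 30.0
```

>>> step_arm(deltas=[[0, 0, 0, 0.006, 0], [0, 0, 0, 0.006, 0], [0, 0, 0, 0.005, 0], [0, 0, 0, 0, 0], [0, 0, 0, 0, 0]])

```text
time: 13.8
tool_pos: [613.5, 202.3, 61.7]
tcp_rot: [3.141, -0.002, 0.285]
contact_force: [-1.3, -2.7, 9.0]
grip_width: 13.8
finger_force: 30.0
```

>>> step_arm(deltas=[[0, 0, 0, 0.003, 0], [0, 0, 0, 0, 0], [0, 0, 0, 0, 0]])

```text
time: 14.1
tool_pos: [613.6, 202.3, 60.3]
tcp_rot: [3.141, -0.002, 0.285]
contact_force: [-2.7, -1.8, 8.6]
grip_width: 13.9
finger_force: 30.0
```

>>> step_arm(deltas=[[0, 0, 0, 0, -0.03], [0, 0, 0, 0, -0.03], [0, 0, 0, 0, 0]])

```text
time: 14.4
tool_pos: [613.8, 202.9, 60.5]
tcp_rot: [3.141, -0.003, 0.38]
contact_force: [-0.5, -0.4, 8.9]
grip_width: 14.1
finger_force: 30.0
```

```bash
python3 -c "
from h import *
o=bot.get_obs();print(o['moment'],o['contact_force'],o['tcp_rot'],o['tool_pos'])"
```

```text
[-0.20309305  0.40991848  0.06141759] [-0.52898235 -0.43933049  8.90690089] [ 3.14125578e+00 -3.04297628e-03  3.80113828e-01] [613.81124911 202.86738136  60.53316099]
```

It turns freely, with a moment of 0.06 N m. Continuing the twist to about 77°.

>>> step_arm(deltas=[[0, 0, 0, 0, -0.09], [0, 0, 0, 0, -0.09], [0, 0, 0, 0, -0.09], [0, 0, 0, 0, -0.09], [0, 0, 0, 0, -0.09], [0, 0, 0, 0, -0.09], [0, 0, 0, 0, -0.09], [0, 0, 0, 0, -0.09]])

```text
time: 15.2
tool_pos: [613.8, 203.3, 60.6]
tcp_rot: [3.139, -0.002, 1.516]
contact_force: [-0.3, 2.2, 9.9]
grip_width: 14.2
finger_force: 30.0
```

>>> step_arm(deltas=[[0, 0, 0, 0, -0.08], [0, 0, 0, 0, 0], [0, 0, 0, 0, 0]])

```text
time: 15.5
tool_pos: [613.8, 203.2, 60.5]
tcp_rot: [3.138, -0.001, 1.636]
contact_force: [-1.2, 0.9, 9.3]
grip_width: 13.7
finger_force: 30.0
```

```bash
python3 -c "
from h import *
o=bot.get_obs();print(o['moment'],o['contact_force'],o['tcp_rot'],o['tool_pos'])"
```

```text
[0.01009265 0.32086595 0.04294339] [-1.19717569  0.87279871  9.32199735] [ 3.13849851e+00 -1.08013580e-03  1.63572185e+00] [613.76738338 203.2254108   60.54595752]
```

>>> step_arm(deltas=[[0, 0, 0, -0.012, 0], [0, 0, 0, -0.012, 0], [0, 0, 0, -0.012, 0], [0, 0, 0, -0.02, 0], [0, 0, 0, -0.04, 0], [0, 0, 0, -0.06, 0], [0, 0, 0, -0.06, 0], [0, 0, 0, 0, 0]])

```text
time: 16.3
tool_pos: [614.7, 203.0, 171.4]
tcp_rot: [3.134, -0.001, 1.635]
contact_force: [0.2, 0.0, -0.7]
grip_width: 13.8
finger_force: 30.0
```

```bash
python3 plan.py 425 -350 130 90 0 40;python3 - <<'E'
from blob import *
v=V('top')
v.blob(451,79,15,50,90,'grip'); v.blob(456,34,25,46,75,'fin')
E
```

```text
from [614.7 203.  171.4] 93.7 j6 0.14
[[0.0, -0.0719, -0.03, 0.0055, 0.0027], [0.0, -0.0721, -0.0297, 0.0055, 0.0027], [0.0, -0.0722, -0.0294, 0.0055, 0.0027], [0.0, -0.0723, -0.0291, 0.0055, 0.0027], [0.0, -0.0725, -0.0288, 0.0055, 0.0027], [0.0, -0.0726, -0.0284, 0.0055, 0.0027], [0.0, -0.0727, -0.0281, 0.0055, 0.0027], [0.0, -0.0728, -0.0278, 0.0055, 0.0027]]
[[0.0, -0.0729, -0.0275, 0.0055, 0.0027], [0.0, -0.0731, -0.0272, 0.0055, 0.0027], [0.0, -0.0732, -0.0269, 0.0055, 0.0027], [0.0, -0.0733, -0.0266, 0.0055, 0.0027], [0.0, -0.0734, -0.0262, 0.0055, 0.0027], [0.0, -0.0735, -0.0259, 0.0055, 0.0027], [0.0, -0.0736, -0.0256, 0.0055, 0.0027]]
grip 88 c [451.4  78. ] mean [451.6  78.6  58.2] size [21. 25.] ax 0.8
fin 52 c [459.3  42.7] mean [459.2  43.2  59. ] size [10. 31.] ax 90.4
```

>>> step_arm(deltas=[[0, -0.072, -0.03, 0.005, 0.003], [0, -0.072, -0.03, 0.005, 0.003], [0, -0.072, -0.03, 0.005, 0.003], [0, -0.072, -0.029, 0.005, 0.003], [0, -0.072, -0.029, 0.005, 0.003], [0, -0.073, -0.028, 0.005, 0.003], [0, -0.073, -0.028, 0.005, 0.003], [0, -0.073, -0.028, 0.005, 0.003]])

```text
time: 17.15
tool_pos: [509.0, -93.2, 145.1]
tcp_rot: [-3.138, -0.001, 1.598]
contact_force: [0.4, -0.1, -0.6]
grip_width: 13.9
finger_force: 30.0
```

>>> step_arm(deltas=[[0, -0.073, -0.027, 0.006, 0.003], [0, -0.073, -0.027, 0.006, 0.003], [0, -0.073, -0.027, 0.006, 0.003], [0, -0.073, -0.026, 0.006, 0.003], [0, -0.073, -0.026, 0.006, 0.003], [0, -0.073, -0.026, 0.006, 0.003], [0, -0.074, -0.026, 0.006, 0.003], [0, 0, 0, 0, 0]])

```text
time: 17.95
tool_pos: [419.2, -352.6, 123.7]
tcp_rot: [-3.139, -0.001, 1.56]
contact_force: [0.4, 0.5, -0.4]
grip_width: 13.8
finger_force: 30.0
```

```bash
python3 plan.py 425 -348 52 90 0 25
```

```text
from [ 419.2 -352.6  123.7] 89.4 j6 -0.83
[[0.0, 0.0031, 0.0038, 0.0478, -0.0023], [0.0, 0.0031, 0.0039, 0.0478, -0.0023], [0.0, 0.0031, 0.0039, 0.0478, -0.0023]]
```

>>> step_arm(deltas=[[0, 0.003, 0.004, 0.048, 0], [0, 0.003, 0.004, 0.048, 0], [0, 0.003, 0.004, 0.047, 0], [0, 0, 0, 0.002, 0], [0.35, 0, 0, 0, 0], [0.35, 0, 0, 0, 0], [0.35, 0, 0, 0, 0], [0.35, 0, 0, -0.02, 0]])

```text
time: 18.75
tool_pos: [427.3, -344.5, 63.3]
tcp_rot: [-3.141, -0.001, 1.565]
contact_force: [0.1, -0.6, 0.4]
grip_width: 31.7
finger_force: 0.0
```

>>> step_arm(deltas=[[0.35, 0, 0, -0.06, 0], [0.5, 0, 0, -0.09, 0], [0.6, 0, 0, -0.06, 0]])

```text
time: 19.05
tool_pos: [428.2, -345.4, 172.1]
tcp_rot: [3.139, 0.003, 1.565]
contact_force: [0.6, -0.4, 0.1]
grip_width: 43.8
finger_force: 0.0
```

```bash
python3 plan.py 648 -197 135 10 0.6; python3 plan.py 648 -197 135 r100 0.6 | head -1
```

```text
from [ 428.2 -345.4  172.1] 89.6 j6 -0.81
[[0.6, 0.03, 0.0438, 0.0074, 0.0885], [0.6, 0.0357, 0.0392, 0.0074, 0.0885], [0.6, 0.0408, 0.0339, 0.0074, 0.0885], [0.6, 0.0451, 0.0279, 0.0074, 0.0885], [0.6, 0.0486, 0.0214, 0.0074, 0.0885], [0.6, 0.051, 0.0144, 0.0074, 0.0885], [0.6, 0.0526, 0.0072, 0.0074, 0.0885], [0.6, 0.053, -0.0001, 0.0074, 0.0885]]
[[0.6, 0.0525, -0.0075, 0.0074, 0.0885], [0.6, 0.051, -0.0147, 0.0074, 0.0885]]
from [ 428.2 -345.4  172.1] 89.6 j6 -0.81
```

>>> step_arm(deltas=[[0.6, 0.03, 0.044, 0.0074, 0.088], [0.6, 0.036, 0.039, 0.0074, 0.088], [0.6, 0.041, 0.034, 0.0074, 0.088], [0.6, 0.045, 0.028, 0.0074, 0.088], [0.6, 0.049, 0.021, 0.0074, 0.089], [0.6, 0.051, 0.014, 0.0074, 0.089], [0.6, 0.053, 0.007, 0.0074, 0.089], [0.6, 0.053, 0, 0.0074, 0.089]])

```text
time: 19.85
tool_pos: [604.3, -224.5, 140.0]
tcp_rot: [3.141, -0.001, 0.447]
contact_force: [0.2, -0.2, 0.8]
grip_width: 54.9
finger_force: 0.0
```

>>> step_arm(deltas=[[0.6, 0.052, -0.0075, 0.0074, 0.088], [0.6, 0.051, -0.015, 0.0074, 0.088], [0.6, 0, 0, 0, 0], [0.6, 0, 0, 0, 0]])

```text
time: 20.25
tool_pos: [646.9, -195.1, 131.9]
tcp_rot: [3.141, -0.0, 0.179]
contact_force: [0.4, 0.4, -0.4]
grip_width: 55.2
finger_force: 0.0
```

```bash
python3 plan.py 648.5 -197 68 10 0.6 23
```

```text
from [ 646.9 -195.1  131.9] 10.3 j6 0.99
[[0.6, 0.0008, 0.0014, 0.0426, 0.001], [0.6, 0.0008, 0.0014, 0.0426, 0.001], [0.6, 0.0008, 0.0014, 0.0426, 0.001]]
```

>>> step_arm(deltas=[[0.6, 0.001, 0.001, 0.042, 0.001], [0.6, 0.001, 0.001, 0.042, 0.001], [0.6, 0.001, 0.001, 0.042, 0.001], [0.6, 0, 0, 0, 0], [0, 0, 0, 0, 0], [0, 0, 0, 0, 0], [0, 0, 0, 0, 0], [0, 0, 0, 0, 0]])

```text
time: 21.05
tool_pos: [649.2, -196.8, 69.3]
tcp_rot: [3.141, -0.001, 0.172]
contact_force: [-0.4, -0.3, -0.8]
grip_width: 27.8
finger_force: 0.0
```

>>> step_arm(deltas=[[0, 0, 0, 0, 0], [0, 0, 0, 0, 0]])

```text
time: 21.25
tool_pos: [649.3, -197.8, 69.0]
tcp_rot: [3.139, -0.001, 0.172]
contact_force: [0.0, -7.5, 2.6]
grip_width: 14.2
finger_force: 29.8
```

>>> step_arm(deltas=[[0, 0, 0.0015, 0.006, 0], [0, 0, 0, 0.006, 0], [0, 0, 0, 0.0055, 0], [0, 0, 0, 0, 0], [0, 0, 0, 0, 0]])

```text
time: 21.75
tool_pos: [649.7, -198.5, 61.4]
tcp_rot: [3.139, -0.002, 0.171]
contact_force: [-1.0, -2.8, 8.4]
grip_width: 13.9
finger_force: 30.0
```

>>> step_arm(deltas=[[0, 0, 0, 0.002, 0], [0, 0, 0, 0, 0], [0, 0, 0, 0, 0]])

```text
time: 22.05
tool_pos: [649.7, -198.5, 60.6]
tcp_rot: [3.139, -0.002, 0.171]
contact_force: [-2.3, -2.3, 9.3]
grip_width: 13.8
finger_force: 30.0
```

>>> step_arm(deltas=[[0, 0, 0, 0.001, -0.03], [0, 0, 0, 0, -0.03], [0, 0, 0, 0, 0]])

```text
time: 22.35
tool_pos: [650.0, -197.8, 60.1]
tcp_rot: [3.139, -0.003, 0.267]
contact_force: [-1.1, -0.3, 9.5]
grip_width: 13.6
finger_force: 30.0
```

```bash
python3 -c "
from h import *
o=bot.get_obs();print(o['moment'],o['contact_force'],o['tcp_rot'],o['tool_pos'])"
```

```text
[-0.17090185  0.39433419  0.01593329] [-1.08644106 -0.32612677  9.51897878] [ 3.13928268e+00 -2.83671828e-03  2.67113529e-01] [ 649.99619315 -197.8200174    60.1220554 ]
```

>>> step_arm(deltas=[[0, 0, 0, 0, -0.09], [0, 0, 0, 0, -0.09], [0, 0, 0, 0, -0.09], [0, 0, 0, 0, -0.09], [0, 0, 0, 0, -0.09], [0, 0, 0, 0, -0.09], [0, 0, 0, 0, -0.09], [0, 0, 0, 0, -0.09]])

```text
time: 23.15
tool_pos: [649.9, -197.2, 60.0]
tcp_rot: [3.139, 0.0, 1.403]
contact_force: [-0.6, 2.0, 9.6]
grip_width: 13.6
finger_force: 30.0
```

>>> step_arm(deltas=[[0, 0, 0, 0, -0.08], [0, 0, 0, 0, 0], [0, 0, 0, 0, 0]])

```text
time: 23.45
tool_pos: [649.7, -197.3, 59.9]
tcp_rot: [3.139, 0.001, 1.523]
contact_force: [-0.8, 0.5, 9.4]
grip_width: 13.3
finger_force: 30.0
```

>>> step_arm(deltas=[[0, 0, 0, -0.012, 0], [0, 0, 0, -0.012, 0], [0, 0, 0, -0.012, 0], [0, 0, 0, -0.02, 0], [0, 0, 0, 0, 0]])

```text
time: 23.95
tool_pos: [649.3, -197.4, 87.1]
tcp_rot: [3.14, 0.0, 1.522]
contact_force: [0.5, 0.2, -0.2]
grip_width: 13.7
finger_force: 30.0
```

Free and held. Lifting to the tray.

>>> step_arm(deltas=[[0, 0, 0, -0.05, 0], [0, 0, 0, -0.05, 0], [0, 0, 0, -0.05, 0], [0, 0, 0, 0, 0]])

```text
time: 24.35
tool_pos: [650.4, -197.9, 164.5]
tcp_rot: [3.136, 0.002, 1.522]
contact_force: [0.4, -0.3, -0.1]
grip_width: 14.1
finger_force: 30.0
```

```bash
python3 plan.py 499 -347 120 90 0 35
```

```text
from [ 650.4 -197.9  164.5] 87.2 j6 -0.36
[[0.0, -0.0447, -0.0411, 0.0127, -0.0044], [0.0, -0.0444, -0.0415, 0.0127, -0.0044], [0.0, -0.0441, -0.0418, 0.0127, -0.0044], [0.0, -0.0438, -0.0421, 0.0127, -0.0044], [0.0, -0.0435, -0.0424, 0.0127, -0.0044], [0.0, -0.0432, -0.0427, 0.0127, -0.0044], [0.0, -0.0429, -0.043, 0.0127, -0.0044]]
```

>>> step_arm(deltas=[[0, -0.0447, -0.041, 0.0127, -0.004], [0, -0.0444, -0.0415, 0.0127, -0.004], [0, -0.044, -0.042, 0.0127, -0.004], [0, -0.044, -0.042, 0.0127, -0.004], [0, -0.0435, -0.0424, 0.0127, -0.004], [0, -0.043, -0.0427, 0.0127, -0.004], [0, -0.043, -0.043, 0.0127, -0.004], [0, 0, 0, 0, 0]])

```text
time: 25.15
tool_pos: [493.5, -347.7, 113.9]
tcp_rot: [-3.137, -0.003, 1.563]
contact_force: [-0.2, 0.1, -0.1]
grip_width: 13.8
finger_force: 30.0
```

```bash
python3 plan.py 499 -347 51.5 90 0 23
```

```text
from [ 493.5 -347.7  113.9] 89.5 j6 -0.73
[[0.0, 0.0005, 0.0037, 0.0416, -0.0017], [0.0, 0.0005, 0.0037, 0.0416, -0.0017], [0.0, 0.0005, 0.0037, 0.0416, -0.0017]]
```

>>> step_arm(deltas=[[0, 0.001, 0.003, 0.042, 0], [0, 0.001, 0.003, 0.042, 0], [0, 0.001, 0.003, 0.042, 0], [0, 0, 0, 0.003, 0], [0.35, 0, 0, 0, 0], [0.35, 0, 0, 0, 0], [0.35, 0, 0, 0, 0], [0.35, 0, 0, -0.02, 0]])

```text
time: 25.95
tool_pos: [501.1, -344.3, 61.9]
tcp_rot: [-3.14, -0.001, 1.566]
contact_force: [-0.4, -0.5, 1.0]
grip_width: 31.9
finger_force: 0.0
```

>>> step_arm(deltas=[[0.35, 0, 0, -0.06, 0], [0.5, 0, 0, -0.09, 0], [0.6, 0, 0, -0.06, 0], [0.6, 0, 0, 0, 0]])

```text
time: 26.35
tool_pos: [503.7, -346.5, 173.6]
tcp_rot: [3.133, 0.007, 1.566]
contact_force: [-0.2, 0.3, 0.2]
grip_width: 51.4
finger_force: 0.0
```

```bash
python3 plan.py 648 66.5 140 170.5 0.6 35; python3 plan.py 648 66.5 140 r-99.5 0.6 35
```

```text
from [ 503.7 -346.5  173.6] 89.7 j6 -0.72
[[0.6, 0.0636, 0.0219, 0.0052, -0.069], [0.6, 0.0609, 0.0287, 0.0052, -0.069], [0.6, 0.0574, 0.0351, 0.0052, -0.069], [0.6, 0.0533, 0.0411, 0.0052, -0.069], [0.6, 0.0485, 0.0466, 0.0052, -0.069], [0.6, 0.0432, 0.0516, 0.0052, -0.069], [0.6, 0.0374, 0.056, 0.0052, -0.069], [0.6, 0.0311, 0.0597, 0.0052, -0.069]]
[[0.6, 0.0244, 0.0627, 0.0052, -0.069], [0.6, 0.0175, 0.065, 0.0052, -0.069], [0.6, 0.0104, 0.0665, 0.0052, -0.069], [0.6, 0.0031, 0.0672, 0.0052, -0.069], [0.6, -0.0042, 0.0672, 0.0052, -0.069]]
from [ 503.7 -346.5  173.6] 89.7 j6 -0.72
[[0.6, 0.0636, 0.0219, 0.0052, 0.085], [0.6, 0.066, 0.0132, 0.0052, 0.085], [0.6, 0.0672, 0.0043, 0.0052, 0.085], [0.6, 0.0671, -0.0046, 0.0052, 0.085], [0.6, 0.0659, -0.0135, 0.0052, 0.085], [0.6, 0.0635, -0.0222, 0.0052, 0.085], [0.6, 0.06, -0.0305, 0.0052, 0.085], [0.6, 0.0554, -0.0382, 0.0052, 0.085]]
[[0.6, 0.0498, -0.0452, 0.0052, 0.085], [0.6, 0.0434, -0.0515, 0.0052, 0.085], [0.6, 0.0361, -0.0568, 0.0052, 0.085], [0.6, 0.0282, -0.0611, 0.0052, 0.085], [0.6, 0.0199, -0.0643, 0.0052, 0.085]]
```

>>> step_arm(deltas=[[0.6, 0.064, 0.022, 0.005, 0.085], [0.6, 0.066, 0.013, 0.005, 0.085], [0.6, 0.067, 0.004, 0.005, 0.085], [0.6, 0.067, -0.005, 0.005, 0.085], [0.6, 0.066, -0.0135, 0.005, 0.085], [0.6, 0.0635, -0.022, 0.005, 0.085], [0.6, 0.06, -0.03, 0.005, 0.085], [0.6, 0.055, -0.038, 0.005, 0.085]])

```text
time: 27.15
tool_pos: [590.1, -89.4, 147.0]
tcp_rot: [-3.141, 0.0, 0.493]
contact_force: [0.5, -0.1, -0.3]
grip_width: 55.1
finger_force: 0.0
```

>>> step_arm(deltas=[[0.6, 0.05, -0.045, 0.005, 0.085], [0.6, 0.043, -0.0515, 0.005, 0.085], [0.6, 0.036, -0.057, 0.005, 0.085], [0.6, 0.028, -0.061, 0.005, 0.085], [0.6, 0.02, -0.064, 0.005, 0.085], [0.6, 0, 0, 0, 0], [0.6, 0, 0, 0, 0]])

```text
time: 27.85
tool_pos: [644.9, 68.4, 134.2]
tcp_rot: [3.141, 0.001, -0.166]
contact_force: [0.2, -0.8, -0.4]
grip_width: 55.0
finger_force: 0.0
```

```bash
python3 plan.py 648.5 66.5 69 170 0.6 24
```

```text
from [644.9  68.4 134.2] -9.5 j6 1.72
[[0.6, 0.0026, 0.0008, 0.0435, 0.0018], [0.6, 0.0026, 0.0008, 0.0435, 0.0018], [0.6, 0.0026, 0.0008, 0.0435, 0.0018]]
```

>>> step_arm(deltas=[[0.6, 0.002, 0.001, 0.043, 0.001], [0.6, 0.002, 0.001, 0.043, 0.001], [0.6, 0.002, 0.001, 0.043, 0], [0.6, 0, 0, 0, 0], [0, 0, 0, 0, 0], [0, 0, 0, 0, 0], [0, 0, 0, 0, 0], [0, 0, 0, 0, 0]])

```text
time: 28.65
tool_pos: [648.4, 65.8, 71.1]
tcp_rot: [-3.141, -0.002, -0.172]
contact_force: [-0.6, 0.5, -0.1]
grip_width: 28.1
finger_force: 0.0
```

>>> step_arm(deltas=[[0, 0, 0, 0, 0], [0, 0, 0, 0, 0]])

```text
time: 28.85
tool_pos: [648.1, 65.2, 70.5]
tcp_rot: [3.14, -0.001, -0.172]
contact_force: [-0.5, -4.7, 2.7]
grip_width: 13.8
finger_force: 29.9
```

>>> step_arm(deltas=[[0, 0, 0.001, 0.006, 0], [0, 0, 0, 0.006, 0], [0, 0, 0, 0.0055, 0], [0, 0, 0, 0.0015, 0], [0, 0, 0, 0, 0], [0, 0, 0, 0, 0]])

```text
time: 29.45
tool_pos: [648.3, 64.9, 62.1]
tcp_rot: [3.141, -0.002, -0.172]
contact_force: [-3.2, -2.2, 9.4]
grip_width: 13.9
finger_force: 30.0
```

>>> step_arm(deltas=[[0, 0, 0, 0.001, -0.03], [0, 0, 0, 0, -0.03], [0, 0, 0, 0, 0]])

```text
time: 29.75
tool_pos: [648.9, 65.5, 61.8]
tcp_rot: [-3.141, -0.003, -0.077]
contact_force: [-0.4, -1.0, 8.4]
grip_width: 14.1
finger_force: 30.0
```

```bash
python3 -c "
from h import *
o=bot.get_obs();print(o['moment'],o['contact_force'],o['tcp_rot'],o['tool_pos'])"
```

```text
[-0.1430893   0.427364    0.03625836] [-0.37551859 -0.96669994  8.40965836] [-3.14112830e+00 -3.10626474e-03 -7.70448963e-02] [648.91402678  65.46402365  61.84975935]
```

>>> step_arm(deltas=[[0, 0, 0, 0, -0.09], [0, 0, 0, 0, -0.09], [0, 0, 0, 0, -0.09], [0, 0, 0, 0, -0.09], [0, 0, 0, 0, -0.09], [0, 0, 0, 0, -0.09], [0, 0, 0, 0, -0.09], [0, 0, 0, 0, -0.09]])

```text
time: 30.55
tool_pos: [649.1, 66.0, 61.9]
tcp_rot: [3.139, -0.003, 1.058]
contact_force: [0.0, 2.1, 9.2]
grip_width: 13.8
finger_force: 30.0
```

>>> step_arm(deltas=[[0, 0, 0, 0, -0.08], [0, 0, 0, 0, 0], [0, 0, 0, 0, 0]])

```text
time: 30.85
tool_pos: [649.1, 65.9, 62.0]
tcp_rot: [3.138, -0.002, 1.179]
contact_force: [-1.0, 0.3, 9.1]
grip_width: 13.4
finger_force: 30.0
```

>>> step_arm(deltas=[[0, 0, 0, -0.012, 0], [0, 0, 0, -0.012, 0], [0, 0, 0, -0.012, 0], [0, 0, 0, -0.02, 0], [0, 0, 0, 0, 0]])

```text
time: 31.35
tool_pos: [648.2, 65.4, 89.1]
tcp_rot: [3.141, -0.001, 1.178]
contact_force: [-0.8, -0.1, -0.7]
grip_width: 14.0
finger_force: 30.0
```

>>> step_arm(deltas=[[0, 0, 0, -0.05, 0], [0, 0, 0, -0.05, 0], [0, 0, 0, -0.05, 0], [0, 0, 0, 0, 0]])

```text
time: 31.75
tool_pos: [649.5, 65.4, 166.3]
tcp_rot: [3.136, -0.002, 1.178]
contact_force: [-0.4, -0.8, -0.7]
grip_width: 13.9
finger_force: 30.0
```

```bash
python3 plan.py 572 -347 125 90 0 35
python3 - <<'E'
from blob import *
v=V('top')
v.blob(497,-346,110,40,75,'caps'); 
for x in(427,501): v.blob(x,-346,30,50,90,'bar')
E
```

```text
from [649.5  65.4 166.3] 67.5 j6 0.38
[[0.0, -0.0632, 0.0133, 0.0064, -0.0192], [0.0, -0.0635, 0.0113, 0.0064, -0.0192], [0.0, -0.0639, 0.0094, 0.0064, -0.0192], [0.0, -0.0641, 0.0075, 0.0064, -0.0192], [0.0, -0.0643, 0.0055, 0.0064, -0.0192], [0.0, -0.0644, 0.0036, 0.0064, -0.0192], [0.0, -0.0645, 0.0017, 0.0064, -0.0192], [0.0, -0.0645, -0.0003, 0.0064, -0.0192]]
[[0.0, -0.0645, -0.0022, 0.0064, -0.0192], [0.0, -0.0644, -0.0042, 0.0064, -0.0192], [0.0, -0.0643, -0.0061, 0.0064, -0.0192], [0.0, -0.064, -0.0081, 0.0064, -0.0192], [0.0, -0.0638, -0.01, 0.0064, -0.0192]]
caps 111 c [ 427.9 -340.3] mean [ 427.9 -339.3   58.9] size [13. 44.] ax 90.5
bar 106 c [ 427.9 -340.3] mean [ 427.9 -340.3   59.6] size [13. 44.] ax 90.5
bar 90 c [ 502.3 -342.1] mean [ 502.2 -341.2   59.5] size [11. 44.] ax 90.2
```

>>> step_arm(deltas=[[0, -0.063, 0.013, 0.006, -0.019], [0, -0.0635, 0.011, 0.006, -0.019], [0, -0.064, 0.009, 0.006, -0.019], [0, -0.064, 0.0075, 0.006, -0.019], [0, -0.064, 0.0055, 0.006, -0.019], [0, -0.0645, 0.0036, 0.006, -0.019], [0, -0.0645, 0.002, 0.006, -0.019], [0, -0.0645, 0, 0.006, -0.019]])

```text
time: 32.6
tool_pos: [598.3, -188.8, 136.5]
tcp_rot: [-3.138, -0.001, 1.418]
contact_force: [0.6, -0.9, -0.6]
grip_width: 14.0
finger_force: 30.0
```

>>> step_arm(deltas=[[0, -0.0645, -0.002, 0.006, -0.019], [0, -0.0645, -0.004, 0.006, -0.019], [0, -0.064, -0.006, 0.006, -0.019], [0, -0.064, -0.008, 0.006, -0.019], [0, -0.064, -0.01, 0.006, -0.019], [0, 0, 0, 0, 0], [0, 0, 0, 0, 0], [0, 0, 0, 0, 0]])

```text
time: 33.4
tool_pos: [569.6, -345.2, 122.8]
tcp_rot: [-3.14, -0.002, 1.567]
contact_force: [-0.4, -0.5, -0.6]
grip_width: 13.8
finger_force: 30.0
```

```bash
python3 plan.py 573 -347 53.5 90 0 23
```

```text
from [ 569.6 -345.2  122.8] 89.8 j6 -0.66
[[0.0, -0.0009, 0.0017, 0.0346, -0.0007], [0.0, -0.0009, 0.0017, 0.0346, -0.0007], [0.0, -0.0009, 0.0017, 0.0346, -0.0007], [0.0, -0.0009, 0.0017, 0.0346, -0.0007]]
```

>>> step_arm(deltas=[[0, -0.001, 0.001, 0.045, 0], [0, -0.001, 0.001, 0.045, 0], [0, 0, 0.001, 0.045, 0], [0, 0, 0, 0.007, 0], [0.35, 0, 0, 0, 0], [0.35, 0, 0, 0, 0], [0.35, 0, 0, 0, 0], [0.35, 0, 0, -0.02, 0]])

```text
time: 34.2
tool_pos: [570.9, -347.2, 63.1]
tcp_rot: [-3.141, -0.001, 1.566]
contact_force: [0.0, 0.3, 0.4]
grip_width: 31.5
finger_force: 0.0
```

>>> step_arm(deltas=[[0.35, 0, 0, -0.06, 0], [0.5, 0, 0, -0.09, 0], [0.6, 0, 0, -0.06, 0], [0.6, 0, 0, 0, 0]])

```text
time: 34.6
tool_pos: [573.5, -349.3, 175.5]
tcp_rot: [3.132, 0.007, 1.566]
contact_force: [0.1, -0.4, -0.1]
grip_width: 51.0
finger_force: 0.0
```

Run:
```python
from blob import *
v=V('top','pics/t3.png')
for x in(427,501,572): v.blob(x,-346,30,45,90,'bar')
v.blob(451,79,15,50,90,'grip'); v.blob(456,34,25,46,75,'fin')
print(bot.get_obs()['contact_force'])
```

```text
bar none
bar none
bar 100 c [ 572.3 -340.3] mean [ 572.4 -338.9   59.6] size [13. 41.] ax 90.3
grip 87 c [451.4  78.3] mean [451.6  78.8  58.8] size [20. 25.] ax 1.0
fin 53 c [459.3  42.6] mean [459.2  42.9  58.9] size [10. 30.] ax 90.4
[0.33502887 0.17463464 0.60066211]
```

View pics/t3.png

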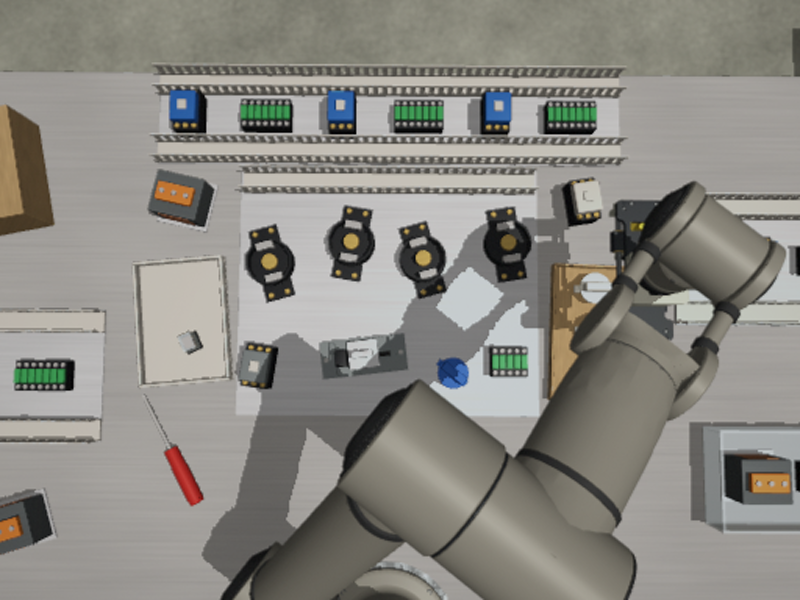

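All four holders are empty, the block and grip are in place, and the third cap stands at (597,285) in the tray. I'll check the other two caps from the side view and then hand in.

>>> step_arm(deltas=[[0.6, 0, 0, -0.03, 0], [0.6, 0, 0, 0, 0], [0.6, 0, 0, 0, 0], [0.6, 0, 0, 0, 0], [0.6, 0, 0, 0, 0]])

```text
time: 35.15
tool_pos: [570.9, -347.3, 182.0]
tcp_rot: [-3.14, -0.001, 1.566]
contact_force: [-0.9, 0.7, -0.4]
grip_width: 55.1
finger_force: 0.0
```

Run:
```python
from blob import *
v=V('side','pics/s3.png')
for x in(427,501,572): v.blob(x,-342,30,45,90,'bar')
```

```text
bar 77 c [ 426.8 -341.9] mean [ 425.8 -338.6   57.4] size [13. 45.] ax 89.5
bar 79 c [ 500.7 -344.6] mean [ 500.1 -339.8   56.8] size [15. 45.] ax 87.8
bar 80 c [ 570.3 -345. ] mean [ 569.3 -341.4   56.3] size [14. 48.] ax 87.6
```

View pics/s3.png

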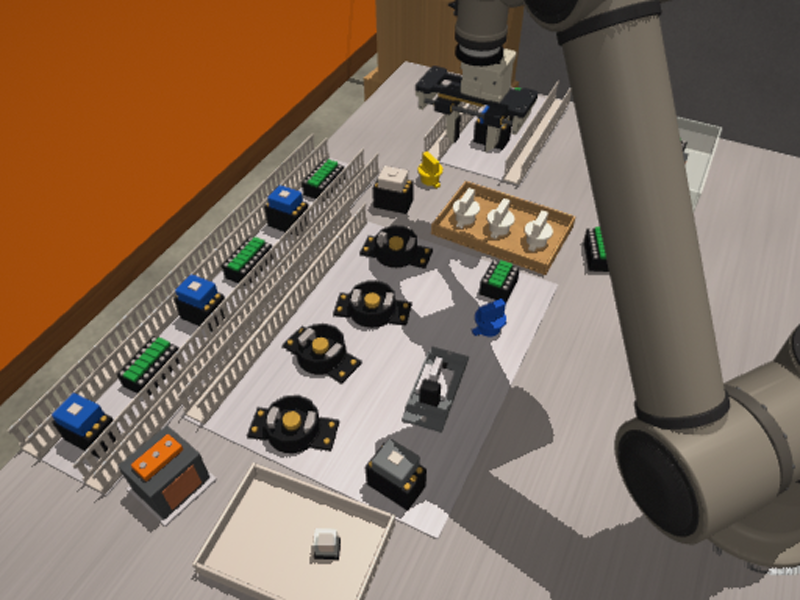

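The three caps stand in the tray at (465,210), (500,218) and (538,232), the block sits behind the grip at (435,375), and the arm is clear.

```bash
python3 -c "
from plant import bot
print(bot.close_job())"
```

```text
the job is handed in; nothing more can be done
None
```

The job is handed in; the hand-in returned no verdict. By the last pictures, the isolator is off with the lock-out block upright behind its grip, and all three fitted caps are in the tray. I saw no bystander moved.

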